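# Stroke the vent's louvres shut

### The job

Shut the six louvre slats of the aluminium tank vent that lies on the shelf: with the fingertips, lightly stroke along the row in one unbroken pass, the way the slats lean, from the end with the longer blank plate to the other end, so that they go down flat one after another. Stay down on the row until the last slat is shut, then take the hand away. Grasp nothing, and leave everything else on the shelf where it is.

Things in the scene. Friction and masses are not known exactly. Their poses are not given: they have to be found in the camera images.
- vent: louvred vent, aluminium frame 285 x 86 x 16 mm high, fixed flat on the shelf, top face 16 above it. Six grey slats in a row along its x, slat 1 at the -x end. Origin: underside, middle of the row; +x from slat 1 to slat 6, +z up. Blank flat plates at the ends: 51 long before slat 1 (x -160 to -109), 25 long after slat 6 (x 100 to 125). Thin: a load over 25 N would bend it.
- vent_start (a point): middle of the blank plate before slat 1, on the frame's top face (x = -135, z = 16 in the vent's frame)
- vent_finish (a point): on the short plate after slat 6, on the frame's top face (x = 115, z = 16 in the vent's frame)
- slat1 (a joint): slat 1, hinge angle in rad: 0 shut (flush), up to 1.0 open. 27 mm long, 62 wide, 2.5 thick. Hinged on its edge nearest the starting end, at vent x = -108, z = 14.5; its free edge leans up towards the finishing end: a finger passing low from start to finish presses it down, the other way it catches. Stiff hinge (0.012 N m), no spring: it stays where left.
- slat2 (a joint): slat 2, hinge angle in rad: 0 shut (flush), up to 1.0 open. 27 mm long, 62 wide, 2.5 thick. Hinged on its edge nearest the starting end, at vent x = -72, z = 14.5; its free edge leans up towards the finishing end: a finger passing low from start to finish presses it down, the other way it catches. Stiff hinge (0.012 N m), no spring: it stays where left.
- slat3 (a joint): slat 3, hinge angle in rad: 0 shut (flush), up to 1.0 open. 27 mm long, 62 wide, 2.5 thick. Hinged on its edge nearest the starting end, at vent x = -36, z = 14.5; its free edge leans up towards the finishing end: a finger passing low from start to finish presses it down, the other way it catches. Stiff hinge (0.012 N m), no spring: it stays where left.
- slat4 (a joint): slat 4, hinge angle in rad: 0 shut (flush), up to 1.0 open. 27 mm long, 62 wide, 2.5 thick. Hinged on its edge nearest the starting end, at vent x = 0, z = 14.5; its free edge leans up towards the finishing end: a finger passing low from start to finish presses it down, the other way it catches. Stiff hinge (0.012 N m), no spring: it stays where left.
- slat5 (a joint): slat 5, hinge angle in rad: 0 shut (flush), up to 1.0 open. 27 mm long, 62 wide, 2.5 thick. Hinged on its edge nearest the starting end, at vent x = 36, z = 14.5; its free edge leans up towards the finishing end: a finger passing low from start to finish presses it down, the other way it catches. Stiff hinge (0.012 N m), no spring: it stays where left.
- slat6 (a joint): slat 6, hinge angle in rad: 0 shut (flush), up to 1.0 open. 27 mm long, 62 wide, 2.5 thick. Hinged on its edge nearest the starting end, at vent x = 72, z = 14.5; its free edge leans up towards the finishing end: a finger passing low from start to finish presses it down, the other way it catches. Stiff hinge (0.012 N m), no spring: it stays where left.
- bowl: round beige ceramic bowl, 110 across, 45 high; loose bystander, leave alone. Origin: middle of its underside.
- tongs: orange plastic tongs lying flat, 210 long, 14 high; loose bystander, leave alone. Origin: middle of its underside.
- gauge: round black dial gauge, 52 across, 23 high, near the vent's finishing end; loose bystander, leave alone. Origin: middle of its underside.
- jar: glass jar with a twist cap, 72 across, 95 high; loose bystander, leave alone. Origin: middle of its underside.
- hide: resin waterfall-shaped hide, 150 x 170, 115 high; loose bystander, leave alone. Origin: middle of its underside.
- tray: aluminium tray, 200 x 150, 20 high; loose bystander, leave alone. Origin: middle of its underside.
- dish: small white ceramic dish, 64 across, 28 high; loose bystander, leave alone. Origin: middle of its underside.

How it is judged:
On the way, in this order (a step that is already met when the one before it is completed fails the run):
1. slat 1 is pressed flat (first, at the end with the longer blank plate) (value of joint slat1 below 0.2 rad), for 0.04 s.
2. slat 2 is pressed flat next (value of joint slat2 below 0.2 rad), for 0.04 s.
3. slat 3 is pressed flat next (value of joint slat3 below 0.2 rad), for 0.04 s.
4. slat 4 is pressed flat next (value of joint slat4 below 0.2 rad), for 0.04 s.
5. slat 5 is pressed flat next (value of joint slat5 below 0.2 rad), for 0.04 s.
6. slat 6 is pressed flat next (value of joint slat6 below 0.2 rad), for 0.04 s.
At the end, for the whole second after the job is handed in: All six slats are shut to within 0.2 rad (free edge less than about 5.5 mm above the frame), and every loose bystander is within 15 mm of where it began (value of joint each of slat1, slat2, slat3, slat4, slat5, slat6 below 0.2 rad and distance of each of bowl, tongs, gauge, jar, hide, tray, dish from where it was at the start of the episode below 0.015 m); the robot touches nothing.
It fails at once if the fingers leave the row (TCP more than 60 mm above the shelf or 60 mm to the side of the row's middle line) after a slat has been shut and before the last one is (value of joint any of slat1, slat2, slat3, slat4, slat5 below 0.2 rad and value of joint slat6 above 0.2 rad and (z of the grasp point in the frame of vent above 0.06 m or y of the grasp point in the frame of vent above 0.06 m or y of the grasp point in the frame of vent below -0.06 m)).
It fails at once if the vent is pressed with more than 25 N (contact force between the arm and vent above 25 N).
It fails at once if the fingers press the vent with more than 25 N (contact force between the fingers and vent above 25 N).
It fails at once if a bystander is pushed, lifted or carried (moved more than 15 mm) (distance of any of bowl, tongs, gauge, jar, hide, tray, dish from where it was at the start of the episode above 0.015 m).
It also fails if it takes over 40 s, if anything falls off the work surface, if the arm or the gripper's body presses on something with over 40 N, if the wrist force passes 120 N, or if a joint passes its speed limit or range.

### The arm

A 6-joint arm with a two-finger parallel gripper is mounted at the origin on the work surface. World frame = base frame: x ahead of the robot, y to its left, z up, the work surface at z = 0. Lengths are in m, angles in rad, forces in N, time in s.
With the tool pointing down it reaches from about 0.4 to 0.825 m from the base axis. Payload 7 kg.
Tool frame: the origin (TCP) lies between the finger pads, 19 mm behind the fingertips; this is the grasp point; z points along the fingers, y is the line along which they close (so a half turn about z gives the same grasp; the last joint's range is limited). The gripper opens to 88 mm and grips with 3 to 60 N. Pads are 19 mm wide; open, the fingers measure 130 mm over their backs; the gripper's body (78 mm by 193 mm) begins 47 mm behind the grasp point.
Start: joints at [-1.054, 0.359, 0.012, 0, -1.224, -0.288], TCP at [0.153, -0.657, 0.245] pointing down, gripper open.
Joint ranges: [-3.07, 3.07], [-1.43, 2.12], [-1.02, 1.25], [-3.03, 1.67], [-3.05, -0], [-3.03, 3.03]. Speed limits (rad/s): [2.39, 2.39, 3.01, 3.14, 3.14, 3.14].

### API

Orientations are given as [roll, pitch, yaw] about the fixed x, y, z axes, in that order (R = Rz(yaw) Ry(pitch) Rx(roll)).
In Python, from station import get_state, cams, arm, nets gives the robot as it stands.
- The arm moves only by the shell command python3 -m creep 'ROWS' [FORCE]. ROWS is a JSON object of lists of equal length, an entry for each row: "translation": the shift along the world's x, y, z in mm, a list of three; "spin": the turn about the world's z in rad; "gripper": the opening, from 0 (shut) to 1 (fully open). In form: {"translation": [[dx, dy, dz], ...], "spin": [spin, ...], "gripper": [gripper, ...]}. A call has 1 to 8 rows; each row shifts and turns the commanded pose from where the row before left it; what a row does not reach is not made up. A row lasts 1/10 s, in which the tool goes at most 50 mm and 8.59 degrees, less where a joint would pass 70% of its speed; a pose out of reach is approached as far as the arm can. A call is refused whole if a number of a shift passes 50 or a number of a turn 0.15, either way. A call with a gripper value outside its range is refused whole. The fingers move at their own pace and stop on an object; FORCE is the grip in N (left out, the last holds). Time passes only in rows, so rows that do not move let the fingers close. It gives the time, the measured TCP pose, the force, the opening and the grip force at its end, in the units of the state.
- get_state(): the state, without advancing time (a new reading comes with each control period).
- cams.grab_frame(name): name is "scene" or "top" or "wrist"; returns a dict with "img" (420x560x3 uint8, red, green, blue), "mtx" (3x3 intrinsics, pixels), "R" (3x3) and "t" (3): a world point X has camera coordinates R X + t. Camera axes: x right, y down, z forward; pixel columns grow to the right and rows downward; lengths in m; the calibration is good to about 2 mm. A picture is of the moment at which its call begins. There is no depth.
- arm.job_done(): hands the job in; it is judged then, once.
Trained networks look in the newest picture that a camera, given by its name, has taken for a name from the list of things; names that differ only in an ending like _2 or _b are one class to them, and where a whole thing is asked for, a point or a joint stands for the part that bears it (a point fixed in the world has none). Each returns a list of dicts, best first, with "confidence" (0 to 1); they miss things now and then, are a little off and sometimes report something else, mostly with a low value. They report only what shows in the picture. A call takes as long as a camera call.
- nets.search_frame(camera, label): "centre" ([x, y, z] in m, in world coordinates, good to about 4 mm: the middle of the surface that is visible of it).
- nets.pinpoint(camera, label): "centre" ([x, y, z] in m, in world coordinates, good to about 4 mm: a listed point, or the origin of a listed thing).
The state is a dict: "t": time; "q": joint angles; "qd": joint speeds; "joint_efforts": joint torques, N m; "eef_pos": TCP position; "ee_rot": TCP orientation; "force": force on the tool from outside, world axes, zero at the start; "moment": the same for the moment, N m; "width": finger opening in m; "gripper_force": force on a finger pad.
Only numpy, scipy, OpenCV 4.12 (cv2) and the standard library are available. Lean on these libraries where they do the work, as an engineer would, in place of code of your own. Each camera call takes 0.05 s, during which the arm holds its last target. There are 200 camera calls.

## Working session

There is one attempt and no reset: what is moved stays moved. The work goes in short steps, Python scripts to look and compute and a shell command to move; the robot and the scene stay as the last step left them, time stands still between calls to the robot, and variables do not carry over. Pictures are saved under pics/ and viewed, at most 10 in all, crops included, and the job is handed in when it is done.

```bash
mkdir -p pics; cat > a.py <<'E'
import cv2,numpy as np
from station import get_state,cams,arm,nets
s=get_state();print(s['t'],s['eef_pos'],s['ee_rot'],s['width'],s['force'])
for c in ['top','scene']:
    f=cams.grab_frame(c);cv2.imwrite(f'pics/{c}0.png',f['img'][:,:,::-1])
    print(c,f['mtx'].tolist(),(-f['R'].T@f['t']).round(3))
    for l in ['vent','vent_start','vent_finish','slat1','slat6','gauge']:
        print(l,[(np.round(d['centre'],4).tolist(),round(d['confidence'],2)) for d in nets.pinpoint(c,l)[:2]])
E
python3 a.py
```

```text
0.0 [ 0.15295841 -0.65696721  0.2444125 ] [ 3.13993612e+00 -1.77989598e-04 -2.91286991e+00] 0.08787945723060754 [-1.62802597 -0.47484678  0.11711052]
top [[538.1470099324372, 0.0, 278.02497825276714], [0.0, 538.1470099324372, 208.78625088684194], [0.0, 0.0, 1.0]] [0.347 0.018 1.68 ]
vent [([0.5285, 0.099, 0.0], 0.78)]
vent_start [([0.5536, 0.2106, 0.0149], 0.6)]
vent_finish [([0.558, 0.2089, 0.0151], 0.93)]Traceback (most recent call last):
  File "a.py", line 8, in <module>
    print(l,[(np.round(d['centre'],4).tolist(),round(d['confidence'],2)) for d in nets.pinpoint(c,l)[:2]])
                                                                                  ~~~~~~~~~~~~~^^^^^
ValueError: it knows: bowl, dish, gauge, hide, jar, tongs, tray, vent, vent_finish, vent_start
```

```bash
sed -i "s/'slat1','slat6',//; s/0.png/1.png/" a.py; python3 a.py
```

```text
0.2 [ 0.15299275 -0.65714399  0.24477463] [ 3.14054279e+00 -1.11086397e-04 -2.91286820e+00] 0.08757887764957162 [-1.00888893 -0.72011555  0.67332611]
top [[538.1470099324372, 0.0, 278.02497825276714], [0.0, 538.1470099324372, 208.78625088684194], [0.0, 0.0, 1.0]] [0.347 0.018 1.68 ]
vent [([0.5266, 0.0947, -0.0003], 0.87)]
vent_start [([0.4867, -0.0309, 0.0144], 0.59), ([0.6346, 0.0143, 0.0005], 0.19)]
vent_finish [([0.5573, 0.2097, 0.0143], 0.88), ([0.5267, 0.0974, -0.0013], 0.62)]
gauge [([0.594, 0.2708, -0.0012], 0.51)]
scene [[503.20604161249514, 0.0, 287.00135183965506], [0.0, 503.20604161249514, 213.2137050815055], [0.0, 0.0, 1.0]] [1.656 0.396 0.782]
vent [([0.5265, 0.0975, -0.0013], 0.56)]
vent_start [([0.4906, -0.0292, 0.0168], 0.6)]
vent_finish [([0.5604, 0.2055, 0.0188], 0.63)]
gauge [([0.5937, 0.2687, 0.0002], 0.85)]
```

View pics/top0.png

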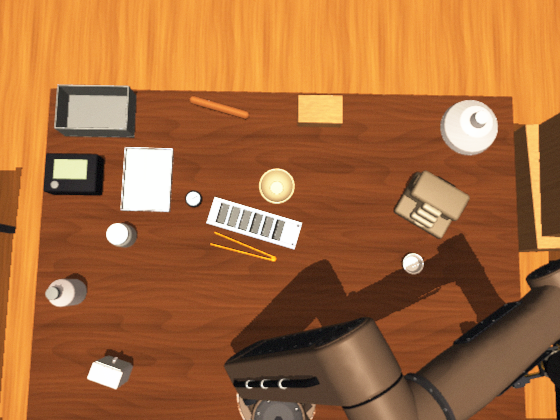

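View pics/scene1.png

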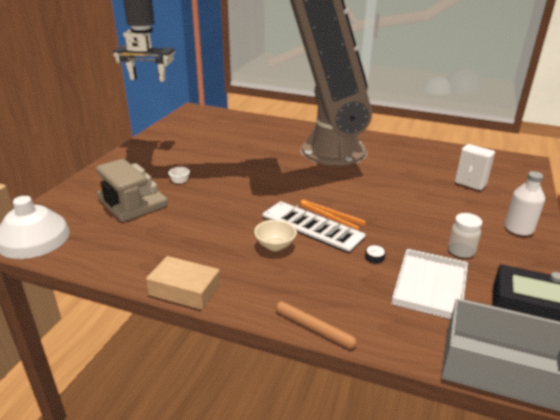

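The top view shows the vent from (300,235) to (210,210) px. Its longer blank plate is at the right (-y) end, which agrees with the networks: start (0.489,-0.030), finish (0.559,0.208), 0.248 m apart against 0.250 expected. The tongs lie beside it at about (245,247), the bowl at (277,186) and the gauge at (193,199). I'll move above the start with the gripper closed and turned across the row.

```bash
python3 -m creep '{"translation":[[20,38,0],[20,38,0],[20,38,0],[20,38,0],[20,38,0],[20,38,0],[20,38,0],[20,38,0]],"spin":[0.132,0.132,0.132,0.132,0.132,0.132,0.132,0.132],"gripper":[0,0,0,0,0,0,0,0]}' 5
python3 -m creep '{"translation":[[16,38,0],[16,38,0],[16,38,0],[16,38,0],[16,38,0],[16,38,0],[16,38,0],[0,0,0]],"spin":[0,0,0,0,0,0,0,0],"gripper":[0,0,0,0,0,0,0,0]}'
cat > b.py <<'E'
import cv2,numpy as np
from station import get_state,cams,nets
s=get_state();print(s['t'],s['eef_pos'],s['ee_rot'],s['q'],s['force'])
f=cams.grab_frame('wrist');cv2.imwrite('pics/w1.png',f['img'][:,:,::-1])
for c in ['wrist','scene','top']:
    if c!='wrist':cams.grab_frame(c)
    for l in ['vent','vent_start','vent_finish']:
        print(c,l,[(np.round(d['centre'],4).tolist(),round(d['confidence'],2)) for d in nets.pinpoint(c,l)[:1]])
# overlay of expected frame
a=np.array([.4886,-.030]);b=np.array([.5585,.2078]);u=(b-a)/np.linalg.norm(b-a);n=np.array([-u[1],u[0]]);o=a+u*.135
im=f['img'][:,:,::-1].copy()
for x,y in [(-160,43),(-160,-43),(125,-43),(125,43),(-135,0),(115,0)]:
    X=np.r_[o+u*x/1e3+n*y/1e3,.016];p=f['R']@X+f['t']
    if p[2]>0:
        p=f['mtx']@p/p[2];print(x,y,p[:2].round());cv2.circle(im,(int(p[0]),int(p[1])),4,(0,0,255),-1)
cv2.imwrite('pics/w1o.png',im)
E
python3 b.py
```

```text
t: 1.5
eef_pos: [0.3135, -0.3519, 0.2457]
ee_rot: [-3.141, -0.0, -1.852]
force: [1.4, -0.7, 0.5]
width: 0.0293
gripper_force: 0.0
t: 2.3
eef_pos: [0.4268, -0.0841, 0.2458]
ee_rot: [-3.14, 0.001, -1.853]
force: [0.2, 0.4, 0.1]
width: 0.0006
gripper_force: 0.0
2.3 [ 0.42682853 -0.08408571  0.24579689] [-3.14017932e+00  8.24411747e-04 -1.85255103e+00] [ 2.62099958e-01 -5.14166483e-02 -4.84530458e-01  2.84976154e-05
 -1.13604652e+00 -5.43867226e-01] [0.22236847 0.39685746 0.06168668]
wrist vent []
wrist vent_start [([0.4913, -0.0324, 0.0193], 0.86)]
wrist vent_finish []
scene vent [([0.5242, 0.0961, -0.0021], 0.87)]
scene vent_start [([0.491, -0.0284, 0.0168], 0.92)]
scene vent_finish [([0.5589, 0.2097, 0.0192], 0.82)]
top vent [([0.5279, 0.0983, -0.0013], 0.96)]
top vent_start [([0.4859, -0.0292, 0.0159], 0.64)]
top vent_finish [([0.5555, 0.2091, 0.0121], 0.83)]
-160 43 [279. 217.]
-160 -43 [213. 217.]
125 -43 [223. 390.]
125 43 [278. 390.]
-135 0 [246. 235.]
115 0 [251. 385.]
```

View pics/w1o.png

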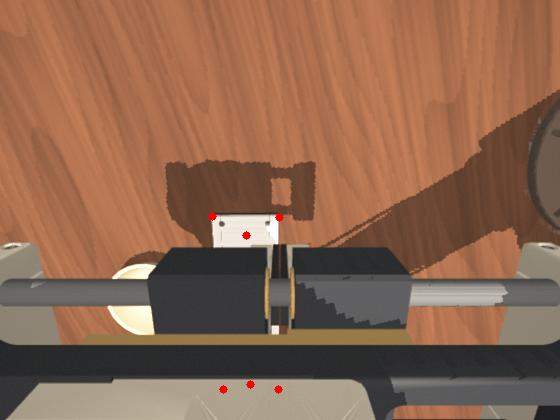

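The projected frame corners (213,217) and (279,217) sit on the plate's edge corners in the wrist picture, so the pose holds. I'll go over the start and come down short of contact.

```bash
python3 -m creep '{"translation":[[31,27,0],[31,27,0],[0,0,-45],[0,0,-45],[0,0,-45],[0,0,-40],[0,0,-28],[0,0,0]],"spin":[0,0,0,0,0,0,0,0],"gripper":[0,0,0,0,0,0,0,0]}'; python3 -m creep '{"translation":[[0,0,0],[0,0,0]],"spin":[0,0],"gripper":[0,0]}'
```

```text
t: 3.7
eef_pos: [0.4844, -0.0343, 0.039]
ee_rot: [3.135, -0.004, -1.858]
force: [0.3, 0.1, 0.5]
width: 0.0003
gripper_force: 0.0
t: 3.9
eef_pos: [0.4884, -0.0331, 0.044]
ee_rot: [-3.139, 0.001, -1.856]
force: [0.8, 0.7, 0.3]
width: 0.0003
gripper_force: 0.0
```

```bash
python3 -m creep '{"translation":[[0,0,-2],[0,0,-2],[0,0,-1],[0,0,-1],[0,0,0],[0,0,0]],"spin":[0,0,0,0,0,0],"gripper":[0,0,0,0,0,0]}'; python3 -m creep '{"translation":[[0,0,-0.5],[0,0,0]],"spin":[0,0],"gripper":[0,0]}';  python3 -m creep '{"translation":[[0,0,-0.5],[0,0,0]],"spin":[0,0],"gripper":[0,0]}'
cat > c.py <<'E'
import cv2
from station import cams
f=cams.grab_frame('scene')['img'][170:290,220:420,::-1]
cv2.imwrite('pics/s2.png',cv2.resize(f,None,fx=4,fy=4,interpolation=cv2.INTER_CUBIC))
E
python3 c.py
```

```text
t: 4.5
eef_pos: [0.4871, -0.0334, 0.0364]
ee_rot: [3.142, -0.0, -1.857]
force: [0.2, 0.6, 0.4]
width: 0.0001
gripper_force: 0.0
t: 4.7
eef_pos: [0.487, -0.0334, 0.0358]
ee_rot: [3.141, -0.0, -1.857]
force: [0.6, 0.2, -0.2]
width: 0.0003
gripper_force: 0.0
t: 4.9
eef_pos: [0.487, -0.0334, 0.0353]
ee_rot: [3.141, -0.0, -1.857]
force: [0.2, -0.6, 1.1]
width: 0.0006
gripper_force: 0.0
```

View pics/s2.png

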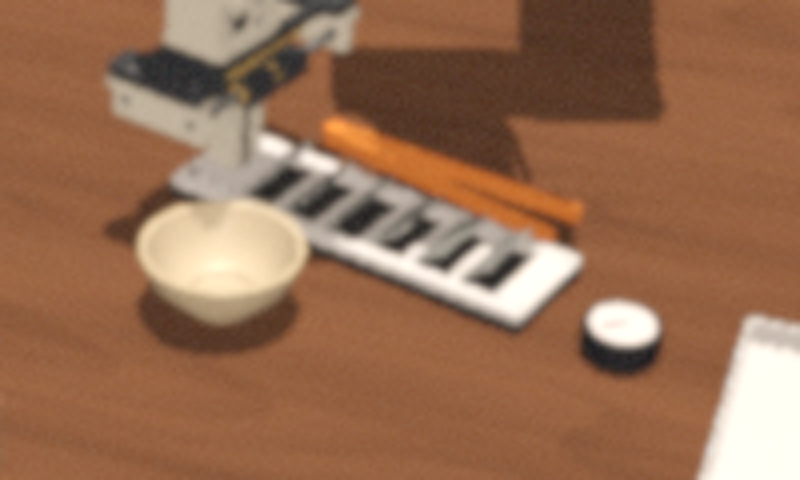

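The fingertips are on the long blank plate. The six slats stand open, leaning towards the gauge end, and the tongs and bowl are clear. I'll lift about 1.5 mm off the plate and start stroking slowly.

```bash
python3 -m creep '{"translation":[[0,0,1.5],[1.4,4.8,0],[2.8,9.6,0],[2.8,9.6,0],[2.8,9.6,0],[2.8,9.6,0],[2.8,9.6,0],[2.8,9.6,0]],"spin":[0,0,0,0,0,0,0,0],"gripper":[0,0,0,0,0,0,0,0]}'; python3 b.py | head -1
```

```text
t: 5.75
eef_pos: [0.5053, 0.0298, 0.0368]
ee_rot: [3.141, -0.001, -1.856]
force: [-0.2, -0.7, 1.0]
width: 0.0003
gripper_force: 0.5
5.75 [0.50525319 0.02979708 0.03681363] [ 3.14116713e+00 -5.21296853e-04 -1.85641997e+00] [ 4.47649834e-01  3.26202713e-01 -6.07447939e-01  1.72157760e-04
```

```bash
python3 -m creep '{"translation":[[2.8,9.6,0],[2.8,9.6,0],[2.8,9.6,0],[2.8,9.6,0],[2.8,9.6,0],[2.8,9.6,0],[2.8,9.6,0],[2.8,9.6,0]],"spin":[0,0,0,0,0,0,0,0],"gripper":[0,0,0,0,0,0,0,0]}'; python3 -m creep '{"translation":[[2.8,9.6,0],[2.8,9.6,0],[2.8,9.6,0],[2.8,9.6,0],[2.8,9.6,0],[2.8,9.6,0],[2.8,9.6,0],[2.8,9.6,0]],"spin":[0,0,0,0,0,0,0,0],"gripper":[0,0,0,0,0,0,0,0]}'; python3 -m creep '{"translation":[[2.8,9.6,0],[1.5,5,0],[0,0,0]],"spin":[0,0,0],"gripper":[0,0,0]}'; python3 - <<'E'
import cv2
from station import cams
f=cams.grab_frame('scene')['img'][170:290,220:420,::-1]
cv2.imwrite('pics/s3.png',cv2.resize(f,None,fx=4,fy=4,interpolation=cv2.INTER_CUBIC))
E
```

```text
t: 7.15
eef_pos: [0.5278, 0.1067, 0.0368]
ee_rot: [3.142, -0.0, -1.857]
force: [-0.3, -0.1, 0.2]
width: 0.0002
gripper_force: 0.3
t: 7.95
eef_pos: [0.5504, 0.1835, 0.0369]
ee_rot: [-3.141, 0.0, -1.857]
force: [-0.1, 0.3, 0.2]
width: 0.0005
gripper_force: 0.2
t: 8.25
eef_pos: [0.5547, 0.1981, 0.0368]
ee_rot: [-3.141, 0.0, -1.856]
force: [0.2, -0.2, 0.4]
width: 0.0002
gripper_force: 0.2
```

View pics/s3.png

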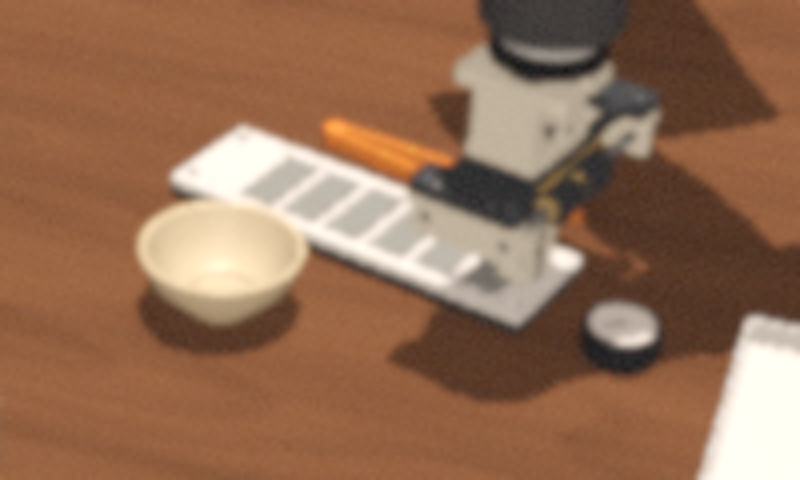

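Slats 1 to 5 lie flat, and the fingers (about (520,270) px) stand over slat 6's free edge. I'll lift off and check.

```bash
python3 -m creep '{"translation":[[0,0,10],[0,0,25],[0,0,40],[0,0,40],[0,0,40],[-20,-40,20],[-20,-45,0],[0,0,0]],"spin":[0,0,0,0,0,0,0,0],"gripper":[0,0,0,0,0,0,0,0]}';python3 -m creep '{"translation":[[-10,-45,0],[-10,-45,0],[0,-45,0],[0,-45,0],[0,0,0],[0,0,0]],"spin":[0,0,0,0,0,0],"gripper":[0,0,0,0,0,0]}'; python3 - <<'E'
import cv2
from station import cams,nets
f=cams.grab_frame('scene')['img'][170:290,220:420,::-1]
cv2.imwrite('pics/s4.png',cv2.resize(f,None,fx=4,fy=4,interpolation=cv2.INTER_CUBIC))
print(nets.pinpoint('scene','gauge'))
E
```

```text
t: 9.1
eef_pos: [0.5116, 0.1083, 0.2137]
ee_rot: [-3.141, 0.001, -1.86]
force: [1.0, 1.0, 0.2]
width: 0.0009
gripper_force: 0.0
t: 9.7
eef_pos: [0.4939, -0.0691, 0.2123]
ee_rot: [-3.141, 0.0, -1.86]
force: [0.0, -0.1, 0.1]
width: 0.0004
gripper_force: 0.0
[{'centre': [0.5922, 0.2686, 0.0009], 'confidence': 0.64}]
```

View pics/s4.png

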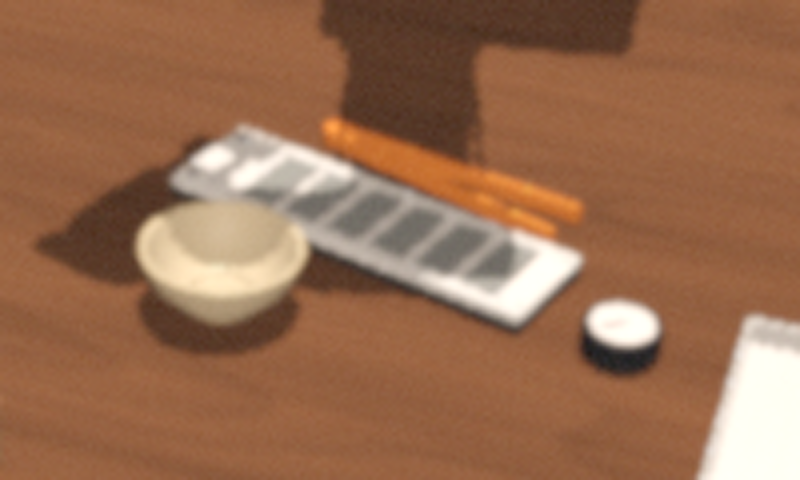

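All six slats, from (280,180) to (505,262) px, lie flush, and the bowl, tongs and gauge are where they were.

```bash
python3 -c "
from station import arm;print(arm.job_done())"
```

```text
the job is handed in; nothing more can be done
None
```

I shut all six slats in one light pass from the long-plate end. The last picture shows them flush, with the bowl, tongs and gauge where they were, and the job is handed in with the hand clear; no verdict came back.

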